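# Flick the index disc free and brake it on its target

## Task

Check the spin stand: with a fingertip, flick the bare aluminium disc so that it spins freely (either way round) and let it run untouched until its steel target has gone past the pickup at least once. Then brake it in one go with a fingertip on the disc, so that it stops with the steel target in front of the pickup's face; do not push it round to the place from a standstill, and leave it at rest there with your hand off. Nothing is to be picked up; do not touch the pickup and leave the loose things lying about where they are.

Things in the scene. Friction and masses are not known exactly. Their poses are not given: they have to be found in the camera images.
- stand: the fixed spin stand: a round grey cast base 172 mm across on three feet, with a bearing column in its middle that carries the disc. It cannot move. Origin on the disc's axis, on the table; its z points up and its x points from the axis towards the pickup.
- pickup: the pickup, part of the stand: a level, threaded steel M30 proximity sensor (barrel 30 mm across, axis 76 mm above the table along the stand's x) in a steel angle bracket 44 mm wide. Its round face is 96 mm from the disc's axis, 6 mm outside the disc's edge; bracket and cable end within 210 mm. The barrel's top is 91 mm and the bracket's 100 mm above the table. Origin and axes as the stand.
- disc: the free-turning disc: bare aluminium, 180 mm across, 12 mm thick, about 0.8 kg, its flat top level, 82 mm above the table. Six small dark holes lie on a 100 mm circle. Let into its rim, flush with top and edge, is one dark steel target 20 mm wide and 34 mm long radially. Origin on the axis at the disc's underside; z up, x towards the middle of the steel target.
- disc_top (a point): point on the disc's axis at the height of its flat top, inside the hub: the hub is 40 mm across and 8 mm high above the disc's top, with a dark nut 25 mm across up to 18 mm and a screw end up to 22 mm above. The disc is rigid and does not give when pressed from above
- target (a point): middle of the steel target's outer end, at the disc's edge (90 mm from the axis), at the height of the disc's top; it goes round with the disc
- index (a point): fixed point at the disc's edge (90 mm from the axis) straight in front of the middle of the pickup's face, at the height of the disc's top: the place for target
- spindle (a joint): angle of the disc in rad, anticlockwise seen from above; it counts on over whole turns. At 0, 2 pi, 4 pi, -2 pi ... the steel target faces the pickup. Starts at rest between 0.9 and 5.4. On its ball bearings, left alone, it loses about 5 % of its speed a second and 0.1 rad/s more; a few newtons of fingertip on top stop it almost at once, and it stays where it stops.
- weight: bystander: brass weight 34 mm across with a knob, 49 mm high, standing near the stand; origin under its centre
- locknut: bystander: spare steel lock nut, a ring 44 mm across and 9 mm high, lying near the stand; origin under its centre
- screwdriver: bystander: black screwdriver 170 mm long lying near the stand; origin on the table at about its middle, x along it
- connector: bystander: small steel coaxial tee connector, 30 mm by 32 mm and 15 mm high, lying near the stand; origin on the table under it
- tape: bystander: roll of black tape 96 mm across, 18 mm high, at the left of the table; origin under its centre
- jar: bystander: small clear jar with a white cap, 54 mm across, 75 mm high, at the right; origin under its centre
- caliper: bystander: steel caliper 200 mm long and 12 mm high, lying at the right; origin at the middle of its beam, x along it
- multimeter: bystander: black hand multimeter 150 x 76 mm, 41 mm high, lying at the left; origin under its centre, x along it

How it is judged:
By the outcome, as a careful person would: the job done as asked, in the order asked, and still so for the second after the job is handed in, with the robot touching nothing.
It also fails if it takes over 54 s, if anything falls off the work surface, if the arm or the gripper's body presses on something with over 40 N, if the wrist force passes 120 N, or if a joint passes its speed limit or range.

## Robot

A 7-joint arm with a two-finger parallel gripper is mounted at the origin on the work surface. World frame = base frame: x ahead of the robot, y to its left, z up, the work surface at z = 0. Lengths are in m, angles in rad, forces in N, time in s.
With the tool pointing down it reaches from about 0.425 to 1.025 m from the base axis. Payload 3.6 kg.
Tool frame: the origin (TCP) lies at the very end of the fingers, on their centre line; the grasp point (between the pads) lies 19 mm behind it; z points along the fingers, y is the line along which they close (so a half turn about z gives the same grasp; the last joint's range is limited). The gripper opens to 85 mm and grips with 20 to 120 N. Pads are 22 mm wide; open, the fingers measure 114 mm over their backs; the gripper's body (76 mm by 85 mm) begins 54 mm behind the grasp point. The pads swing forward as they close: fully open they stand 13 mm farther back than shut.
Start: joints at [1.103, 0.591, 0.048, 1.609, -0.033, 0.943, -0.034], TCP at [0.265, -0.675, 0.231] pointing down, gripper open.
Joint ranges: [-2.69, 2.69], [-0.47, 2.24], [-1.27, 1.36], [0.19, 2.51], [-1.53, 4.68], [0.08, 2.07], [-3.09, 3.09]. Speed limits (rad/s): [2.57, 2.57, 3.14, 3.14, 3.14, 3.14, 3.14].

## Interface

Orientations are given as a 3x3 rotation matrix whose columns are the frame's x, y, z axes.
In Python, from workcell import telemetry, get_image, camera_info, arm, finder gives the robot as it stands. The module is installed in compiled form; this text tells all that it offers.
- The arm moves only by the shell command python3 -m pendant 'ROWS' [FORCE]. ROWS is JSON, a list that holds one entry, the list of rows, each a list of 7 numbers: the shift along the tool's x, y, z in m, then the turn, a rotation vector about the tool's x, y, z in degrees, then the opening, from 0 (shut) to 1 (fully open). In form: [[[x, y, z, ax, ay, az, grip], ...]]. A call has exactly 5 rows; each row shifts and turns the commanded pose from where the row before left it, along the tool's axes as they then stand; what a row does not reach is not made up. A row lasts 1/8 s, in which the tool goes at most 62.5 mm and 10.7 degrees, less where a joint would pass 70% of its speed; a pose out of reach is approached as far as the arm can. A call with a gripper value outside its range is refused whole. The fingers move at their own pace and stop on an object; FORCE is the grip in N (left out, the last holds). Time passes only in rows, so rows that do not move let the fingers close, or fill a call up. It gives the time, the measured TCP pose, the force, the opening and the grip force at its end, in the units of the state.
- telemetry.get_obs(): the state, without advancing time (a new reading comes with each control period).
- get_image(name): name is "scene" or "top"; returns the picture (400x640x3 uint8, red, green, blue); there is no depth.
- camera_info(name): a dict with "fx", "fy", "cx", "cy" (pixels), "k1" (the pictures are not rectified: a ray, as slopes to the right and down, at radius r is drawn at 1 + k1 r^2 times it, then the intrinsics apply), "world_from_camera" (4x4, takes a point from camera to world coordinates). Camera axes: x right, y up, looking along -z (the intrinsics and any distortion apply to the point x, -y, -z); pixel columns grow to the right and rows downward; lengths in m; the calibration is good to about 2 mm. A picture is of the moment at which its call begins. camera_info takes no time and is no camera call.
- arm.finish_job(): hands the job in; it is judged then, once.
Trained networks look in the newest picture that a camera, given by its name, has taken for a name from the list of things; names that differ only in an ending like _2 or _b are one class to them, and where a whole thing is asked for, a point or a joint stands for the part that bears it (a point fixed in the world has none). Each returns a list of dicts, best first, with "score" (0 to 1); they miss things now and then, are a little off and sometimes report something else, mostly with a low value. They report only what shows in the picture. A call takes as long as a camera call.
- finder.search_frame(name, camera): "xy" ([column, row] in pixels, amid what is visible of it).
- finder.trace(name, camera): "pixels" (400x640 bool, what is visible of it) and "xy" ([column, row] in pixels, amid what is visible of it).
- finder.mark_of(name, camera): "xy" ([column, row] in pixels: a listed point, or the origin of a listed thing).
The state is a dict: "clock": time; "joint_pos": joint angles; "qd": joint speeds; "tau": joint torques, N m; "tcp_pos": TCP position; "ee_rot": TCP orientation; "contact_force": force on the tool from outside, world axes, zero at the start; "moment": the same for the moment, N m; "gripper_width": finger opening in m; "grip_force": force on a finger pad.
Only numpy, scipy, OpenCV 4.12 (cv2) and the standard library are available. Lean on these libraries where they do the work, as an engineer would, in place of code of your own. Each camera call takes 0.05 s, during which the arm holds its last target. There are 200 camera calls.

## Working session

There is one attempt and no reset: what is moved stays moved. The work goes in short steps, Python scripts to look and compute and a shell command to move; the robot and the scene stay as the last step left them, time stands still between calls to the robot, and variables do not carry over. Pictures are saved under pics/ and viewed, at most 10 in all, crops included, and the job is handed in when it is done.

```bash
mkdir -p pics
cat > h.py <<'E'
import numpy as np, cv2
from workcell import telemetry, get_image, camera_info, arm, finder
def ray(cam,xy):
    c=camera_info(cam); d=np.array([(xy[0]-c["cx"])/c["fx"],(xy[1]-c["cy"])/c["fy"]]); u=d.copy()
    for _ in range(20): u=d/(1+c["k1"]*(u@u))
    T=np.array(c["world_from_camera"]); return T[:3,3],T[:3,:3]@np.array([u[0],-u[1],-1])
def at(cam,xy,z):
    o,d=ray(cam,xy); return o+d*(z-o[2])/d[2]
def save(cam,n):
    im=get_image(cam); cv2.imwrite(f"pics/{n}.png",im[:,:,::-1]); return im
E
python3 - <<'E'
from h import *
s=telemetry.get_obs(); print(s["clock"],s["tcp_pos"],s["ee_rot"])
for c in("scene","top"):
    save(c,c+"0")
    print(c,camera_info(c)["world_from_camera"][:3])
    for n,z in(("stand",0),("disc_top",.082),("target",.082),("index",.082),("pickup",0),("disc",.07)):
        for r in finder.mark_of(n,c)[:2]: print(n,np.round(r["xy"],1),round(r["score"],2),np.round(at(c,r["xy"],z),4))
for n in("weight","locknut","screwdriver","connector","tape","jar","caliper","multimeter"):
    for r in finder.mark_of(n,"top")[:1]: print(n,np.round(r["xy"],1),round(r["score"],2),np.round(at("top",r["xy"],0),4))
E
```

```text
0.0 [ 0.26445295 -0.67416333  0.23011907] [[ 9.30916381e-01  3.65231249e-01 -9.09168051e-04]
 [ 3.65232369e-01 -9.30914109e-01  2.05894302e-03]
 [-9.43670332e-05 -2.24876139e-03 -9.99997467e-01]]
scene [[ 1.85506475e-02 -5.71337096e-01  8.20505817e-01  1.47304108e+00]
 [ 9.99739947e-01  2.14858425e-02 -7.64182812e-03  2.42505066e-04]
 [-1.32631989e-02  8.20434203e-01  5.71587094e-01  7.18031745e-01]]
stand [271.2 224. ] 0.8 [ 0.5789 -0.1272  0.    ]
disc_top [275.4 194.7] 0.68 [ 0.5571 -0.1111  0.082 ]
target [261.5 183.2] 0.64 [ 0.4997 -0.1537  0.082 ]
index [250.2 210.9] 0.57 [ 0.6265 -0.1701  0.082 ]
disc [271.8 203.4] 0.79 [ 0.5796 -0.1199  0.07  ]
top [[ 0.01108698  0.99472582 -0.1019687   0.45054013]
 [-0.99988658  0.01206819  0.00901085  0.01710935]
 [ 0.0101939   0.10185723  0.9947468   1.16988756]]
stand [356.6 201.5] 0.64 [ 0.5684 -0.1135  0.    ]
stand [408. 197.] 0.52 [ 0.5835 -0.2645  0.    ]
disc_top [360.1 194.9] 0.81 [ 0.5784 -0.1139  0.082 ]
target [375.1 231.5] 0.96 [ 0.4792 -0.1544  0.082 ]
disc [364.2 199.2] 0.97 [ 0.568  -0.1266  0.07  ]
weight [312.5 211.4] 0.44 [0.5378 0.0154 0.    ]
locknut [338.9 150.9] 0.4 [ 0.7187 -0.0608  0.    ]
connector [407.9 196.4] 0.58 [ 0.5853 -0.2642  0.    ]
tape [170.5 177.3] 0.72 [0.6331 0.4326 0.    ]
jar [457.  176.9] 0.87 [ 0.645  -0.4099  0.    ]
caliper [460.4 247. ] 0.85 [ 0.4395 -0.4146  0.    ]
multimeter [169.5 260.3] 0.79 [0.3924 0.4239 0.    ]
```

View pics/top0.png

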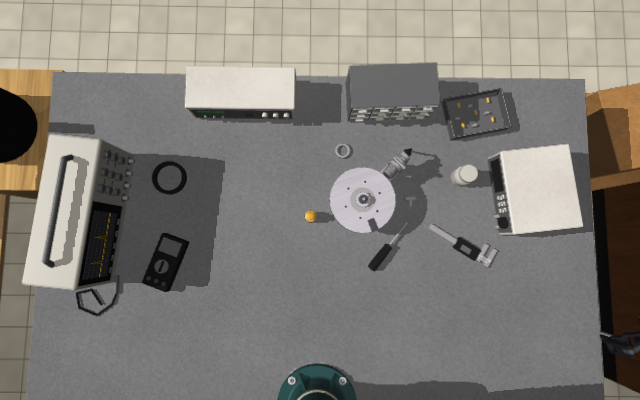

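View pics/scene0.png

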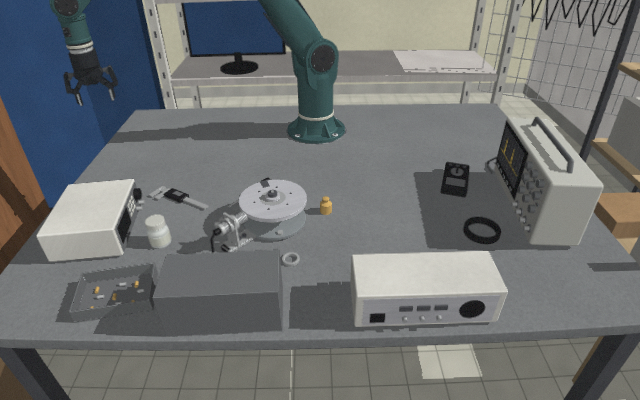

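```bash
cat > m.py <<'E'
from h import *
def mask(n,c):
    r=finder.trace(n,c); return (r[0]["pixels"].astype(np.uint8),r[0]["score"]) if r else (None,0)
if __name__=="__main__":
    get_image("top");get_image("scene")
    for c in("top","scene"):
        m,s=mask("disc",c)
        cs=max(cv2.findContours(m,0,cv2.CHAIN_APPROX_NONE)[0],key=cv2.contourArea)[:,0]
        W=np.array([at(c,p,.082)[:2] for p in cs],np.float32)
        print(c,"disc",s,"minEnc",cv2.minEnclosingCircle(W),"ell",cv2.fitEllipse(W))
        m2,s=mask("pickup",c)
        if m2 is not None:
            P=np.array([at(c,(x,y),.08)[:2] for y,x in zip(*np.nonzero(m2))]); print("pickup",s,len(P),P.mean(0))
            np.save(f"pk_{c}.npy",P)
        for n in("index","disc_top","target"): print(n,[(np.round(at(c,r["xy"],.082)[:2],4),round(r["score"],2)) for r in finder.mark_of(n,c)[:2]])
        im=cv2.imread(f"pics/{c}0.png")
        x,y,w,h=(310,120,140,110) if c=="top" else (200,165,140,110)
        v=cv2.resize(im[y:y+h,x:x+w],None,fx=4,fy=4,interpolation=cv2.INTER_CUBIC)
        cv2.imwrite(f"pics/{c}crop.png",v)
E
python3 m.py
python3 - <<'E'
import cv2,numpy as np
cv2.imwrite("pics/both.png",np.vstack([cv2.resize(cv2.imread(f"pics/{c}crop.png"),(380,298)) for c in("top","scene")]))
E
```

```text
top disc 0.78 minEnc ((0.5653989911079407, -0.11918158829212189), 0.09200328588485718) ell ((0.5651938915252686, -0.11870404332876205), (0.17716696858406067, 0.17989030480384827), 14.11917781829834)
pickup 0.94 425 [ 0.66506086 -0.21457867]
index [(array([ 0.6383, -0.1776]), 0.69), (array([0.3936, 0.3989]), 0.5)]
disc_top [(array([ 0.5722, -0.1237]), 0.97)]
target [(array([ 0.4847, -0.1629]), 0.59)]
scene disc 0.66 minEnc ((0.576057493686676, -0.11763497442007065), 0.10085314512252808) ell ((0.5756048560142517, -0.11746730655431747), (0.17923881113529205, 0.19654108583927155), 105.46273040771484)
pickup 0.93 916 [ 0.70460845 -0.2021281 ]
index [(array([ 0.6355, -0.1751]), 0.77)]
disc_top [(array([ 0.668 , -0.1056]), 0.44)]
target [(array([ 0.495, -0.157]), 0.56)]
```

```bash
python3 -m pendant '[[[0.03,-0.05,0,0,0,7.15,0],[0.03,-0.05,0,0,0,7.15,0],[0.03,-0.05,0,0,0,7.15,0],[0.03,-0.05,0,0,0,0,0],[0.03,-0.05,0,0,0,0,0]]]' 40
```

```text
clock: 2.33
tcp_pos: [0.3757, -0.4068, 0.2317]
ee_rot: [[1.0, -0.001, 0.001], [-0.001, -1.0, -0.001], [0.001, 0.001, -1.0]]
contact_force: [1.1, -0.6, 0.3]
gripper_width: 0.0003
grip_force: 0.0
```

View pics/both.png

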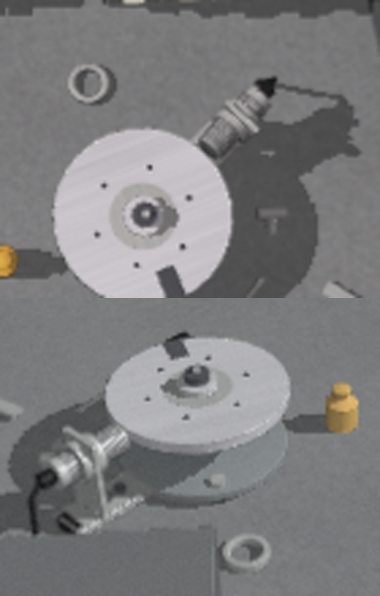

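```bash
python3 -m pendant '[[[0.024,-0.056,0,0,0,0,0],[0.024,-0.056,0,0,0,0,0],[0.024,-0.056,0.02,0,0,0,0],[0.024,-0.056,0.03,0,0,0,0],[0.024,-0.056,0.03,0,0,0,0]]]'
python3 - <<'E'
from h import *
P=np.load("pk_top.npy"); 
# rescale from z=.08 to .076
o=ray("top",(320,200))[0][:2]; P=o+(P-o)*(o[0]*0+1.16988756-.076)/(1.16988756-.08)
l=cv2.fitLine(P.astype(np.float32),cv2.DIST_HUBER,0,.01,.01).ravel(); print(l, np.degrees(np.arctan2(l[1],l[0])))
C=np.array([.566,-.119]); d=P.mean(0)-C; print(P.mean(0),np.degrees(np.arctan2(d[1],d[0])))
r=np.linalg.norm(P-C,axis=1)
for a,b in((.09,.12),(.12,.15),(.15,.18),(.18,.21)):
    q=P[(r>a)&(r<b)]; d=q.mean(0)-C if len(q) else [0,0]; print(a,len(q),np.degrees(np.arctan2(d[1],d[0])))
E
```

```text
clock: 2.95
tcp_pos: [0.4918, -0.1372, 0.1565]
ee_rot: [[1.0, -0.001, 0.002], [-0.001, -1.0, -0.0], [0.002, 0.0, -1.0]]
contact_force: [1.2, -0.3, -0.5]
gripper_width: -0.0
grip_force: 0.0
[ 0.7097271 -0.7044767  0.6658482 -0.215429 ] -44.78728
[ 0.66584817 -0.21542899] -44.0019973020364
0.09 116 -43.52645425475201
0.12 156 -44.11812055644689
0.15 121 -44.35813362230067
0.18 32 -43.39820907573643
```

```bash
python3 -m pendant '[[[0,-0.02,0.03,0,0,0,0],[0,0,0.025,0,0,0,0],[0,0,0,0,0,0,0],[0,0,0,0,0,0,0],[0,0,0,0,0,0,0]]]'; python3 m.py | grep -v index;  python3 - <<'E'
from h import *
s=telemetry.get_obs(); print(s["tcp_pos"],s["clock"])
im=save("scene","s1")[150:260,190:340]; cv2.imwrite("pics/s1c.png",cv2.resize(im[:,:,::-1],None,fx=5,fy=5,interpolation=cv2.INTER_CUBIC))
E
```

```text
clock: 3.58
tcp_pos: [0.4914, -0.1194, 0.1027]
ee_rot: [[1.0, -0.002, 0.002], [-0.002, -1.0, -0.001], [0.002, 0.001, -1.0]]
contact_force: [0.6, 0.8, -0.1]
gripper_width: -0.0001
grip_force: 0.0
top disc 0.75 minEnc ((0.5705790519714355, -0.11720471829175949), 0.09056610614061356) ell ((0.5849059224128723, -0.10947871953248978), (0.13340884447097778, 0.1855507344007492), 24.835094451904297)
pickup 0.66 462 [ 0.63652644 -0.39796946]
disc_top []
target [(array([ 0.4461, -0.3837]), 0.29)]
scene disc 0.78 minEnc ((0.5751126408576965, -0.11426380276679993), 0.09645795077085495) ell ((0.5765385031700134, -0.11684161424636841), (0.1777021586894989, 0.1858208030462265), 110.237060546875)
pickup 0.83 982 [ 0.70442945 -0.20300063]
disc_top [(array([ 0.5772, -0.1134]), 0.81)]
target [(array([ 0.5109, -0.1499]), 0.83), (array([0.6365, 0.0208]), 0.37)]
[ 0.49046667 -0.11868207  0.10155898] 4.175
```

View pics/s1c.png

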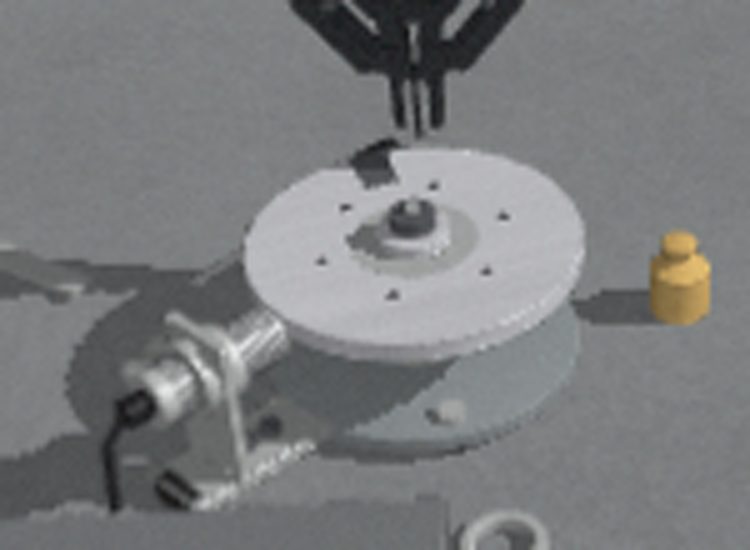

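```bash
cat > ang.py <<'E'
from h import *
import sys
def w2p(cam,P):
    c=camera_info(cam); T=np.linalg.inv(np.array(c["world_from_camera"])); q=P@T[:3,:3].T+T[:3,3]
    u=q[...,:2]/-q[...,2:]*[1,-1]; u=u*(1+c["k1"]*(u**2).sum(-1,keepdims=True)); return u*[c["fx"],c["fy"]]+[c["cx"],c["cy"]]
HP={"scene":None,"top":None}
def holes(cam):
    p={"scene":np.array([(433,185),(503,215),(487,271),(392,294),(322,261),(346,207)])/5-.4+[190,150],
       "top":np.array([(150,167),(189,197),(182,246),(136,265),(97,234),(104,185)])/2.712-.3+[310,120]}[cam]
    return np.array([at(cam,q,.082)[:2] for q in p])
def center(cam): return holes(cam).mean(0)
A=np.arange(0,360,1.)
def target(im,cam="scene"):
    C=center(cam); r=np.linspace(.06,.086,14); a=np.radians(A)[:,None]
    P=np.stack([C[0]+r*np.cos(a),C[1]+r*np.sin(a),.082+0*r*a],-1)
    uv=w2p(cam,P).astype(np.float32)
    g=cv2.remap(cv2.cvtColor(im,cv2.COLOR_RGB2GRAY),uv[...,0],uv[...,1],cv2.INTER_LINEAR)
    d=np.clip(150-g.astype(float),0,100).mean(1)
    k=np.exp(-.5*(np.minimum(A,360-A)/6)**2); s=np.real(np.fft.ifft(np.fft.fft(d)*np.fft.fft(k)))
    i=s.argmax(); w=d[(i+np.arange(-14,15))%360]; return (A[i]+(w*np.arange(-14,15)).sum()/w.sum())%360, s[i]/k.sum()
IDX=-44.
if __name__=="__main__":
    for cam,f in(("scene","pics/s1.png"),("scene","pics/scene0.png"),("top","pics/top0.png")):
        h=holes(cam);C=center(cam); print(cam,C,np.linalg.norm(h-C,axis=1).round(4),target(cv2.imread(f)[:,:,::-1],cam))
        print(np.degrees(np.arctan2(*(h-C).T[::-1])).round(1))
E
python3 ang.py
```

```text
scene [ 0.5681883  -0.11828366] [0.0503 0.0502 0.0508 0.0499 0.0503 0.0494] (np.float64(202.34044532294635), np.float64(62.795062138470065))
[ 172.4  112.8   52.1   -8.6  -67.6 -127.8]
scene [ 0.5681883  -0.11828366] [0.0503 0.0502 0.0508 0.0499 0.0503 0.0494] (np.float64(202.25688969510918), np.float64(53.30887150958207))
[ 172.4  112.8   52.1   -8.6  -67.6 -127.8]
top [ 0.56669655 -0.12020885] [0.0499 0.0503 0.0494 0.0504 0.05   0.0498] (np.float64(202.0024682651622), np.float64(54.21731377329131))
[  -8.2  -67.3 -127.7  171.9  112.5   52.2]
```

```bash
python3 -m pendant '[[[0,-0.015,0.01,0,0,0,0],[0.003,-0.01,0.003,0,0,0,0],[0,0,0.002,0,0,0,0],[0,0,0,0,0,0,0],[0,0,0,0,0,0,0]]]'
```

```text
clock: 4.85
tcp_pos: [0.4935, -0.0941, 0.0866]
ee_rot: [[1.0, -0.001, 0.0], [-0.001, -1.0, -0.0], [0.0, 0.0, -1.0]]
contact_force: [-0.2, 0.7, 1.4]
gripper_width: 0.0001
grip_force: 0.0
```

```bash
python3 -m pendant '[[[0,0.012,0.004,0,0,0,0],[0,0.019,0.0025,0,0,0,0],[0,0.019,0,0,0,0,0],[0,0.019,-0.012,0,0,0,0],[0,0.01,-0.016,0,0,0,0]]]'
cat > track.py <<'E'
from ang import *
n=int(sys.argv[1]); L=open("log.txt","a")
for _ in range(n):
    t=telemetry.get_obs()["clock"]; a,s=target(get_image("scene")); print(round(t,3),round(a,1),round(s),flush=True); L.write(f"{t} {a} {s}\n")
E
python3 track.py 4
```

```text
clock: 5.48
tcp_pos: [0.4922, -0.1751, 0.1083]
ee_rot: [[1.0, -0.003, -0.002], [-0.003, -1.0, -0.0], [-0.002, 0.0, -1.0]]
contact_force: [0.2, 0.5, 0.3]
gripper_width: -0.0003
grip_force: 0.0
5.475 257.6 47
5.525 262.9 47
5.575 268.2 47
5.625 273.4 47
```

```bash
python3 -m pendant '[[[0,-0.03,0,0,0,0,0],[0,-0.025,0,0,0,0,0],[0,0,0.012,0,0,0,0],[0,0,0.008,0,0,0,0],[0,0,0,0,0,0,0]]]'
cat > z.py <<'E'
from ang import *
L=open("log.txt","a"); Z=[]
for _ in range(int(sys.argv[1])):
    o=telemetry.get_obs(); Z.append(o["tcp_pos"]); a,s=target(get_image("scene")); L.write(f"{o['clock']} {a} {s}\n"); print(round(o["clock"],3),round(a,1),round(s))
print(np.mean(Z,0),np.std(Z,0))
E
python3 z.py 6
```

```text
clock: 6.3
tcp_pos: [0.4925, -0.1187, 0.0869]
ee_rot: [[1.0, -0.002, -0.003], [-0.002, -1.0, -0.0], [-0.003, 0.0, -1.0]]
contact_force: [-1.0, 0.2, 0.5]
gripper_width: 0.0003
grip_force: 0.0
6.3 342.1 50
6.35 347.0 49
6.4 351.8 50
6.45 356.7 50
6.5 1.4 49
6.55 6.1 50
[ 0.49323049 -0.11856598  0.08772527] [0.00039748 0.00015691 0.00046818]
```

```bash
for i in 1 2 3 4; do python3 -m pendant '[[[0,0,0,0,0,0,0],[0,0,0,0,0,0,0],[0,0,0,0,0,0,0],[0,0,0,0,0,0,0],[0,0,0,0,0,0,0]]]' | grep -E "clock|force"; python3 z.py 1; done; python3 z.py 5
cat > fit.py <<'E'
from ang import *
from scipy.optimize import least_squares
D=np.loadtxt("log.txt"); D=D[D[:,0]>5.47]; t=D[:,0]; th=np.degrees(np.unwrap(np.radians(D[:,1]),period=2*np.pi))
# unwrap with model prediction to survive long gaps
def model(p,t):
    k,b=p[2],np.degrees(p[3]); T=t-5.475; w=p[1]; return p[0]+(w+b/k)*(1-np.exp(-k*T))/k-b/k*T
p=np.array([257.6,105,.05,.1])
f=lambda p:np.r_[(D[:,1]-model(p,t)+180)%360-180,(p[2]-.05)*500,(p[3]-.1)*200]
r=least_squares(f,p,loss="soft_l1"); p=r.x; print(p,"res",np.round(r.fun[:-2],1))
tt=np.arange(t[-1],25,.001); m=model(p,tt); goal=316+360
i=np.searchsorted(m,goal); print("now",t[-1],m[0],"arrive",tt[i],"w",np.gradient(m,tt)[i])
E
python3 fit.py
```

```text
clock: 7.22
contact_force: [-0.5, 0.0, 0.3]
grip_force: 0.0
7.225 67.5 48
[ 0.4934989  -0.11765292  0.08805907] [0. 0. 0.]
clock: 7.9
contact_force: [0.7, 0.2, 0.9]
grip_force: 0.0
7.9 123.8 47
[ 0.49349716 -0.11770395  0.08807118] [0. 0. 0.]
clock: 8.57
contact_force: [-0.9, -0.2, -0.1]
grip_force: 0.0
8.575 178.3 57
[ 0.49347542 -0.11768433  0.08807237] [0. 0. 0.]
clock: 9.25
contact_force: [-0.0, 0.5, 0.2]
grip_force: 0.0
9.25 220.5 54
[ 0.49349662 -0.11771654  0.08808336] [0. 0. 0.]
9.3 224.3 52
9.35 227.6 51
9.4 231.3 50
9.45 235.0 48
9.5 238.3 48
[ 0.49351361 -0.11768174  0.08807955] [1.61051207e-05 1.56513042e-05 1.05464444e-05]
[2.57854621e+02 1.06822160e+02 5.13006915e-02 1.11643309e-01] res [-0.3 -0.3 -0.2 -0.3  0.1  0.2  0.1  0.2  0.2  0.2  0.4  0.4  3.4 -1.2
 -0.6 -0.7 -0.2  0.3  0.4]
now 9.5 597.9019865407593 arrive 10.865999999999243 w 50.88568063697312
```

```bash
python3 -m pendant '[[[0,0,0,0,0,0,0],[0,0,0,0,0,0,0],[0,0,0,0,0,0,0],[0,0,0,0,0,0,0],[0,0,0,0,0,0,0]]]' | grep -E "clock"; python3 z.py 8; python3 fit.py;python3 -c "
from h import *; print(telemetry.get_obs()['clock'])"
```

```text
clock: 10.18
10.175 278.7 47
10.225 281.4 47
10.275 284.3 48
10.325 287.0 47
10.375 289.8 48
10.425 292.5 48
10.475 295.2 48
10.525 297.8 48
[ 0.49350532 -0.1176957   0.08807849] [1.86225541e-05 1.29386604e-05 1.42267413e-05]
[2.57819557e+02 1.06906046e+02 5.12870706e-02 1.12405212e-01] res [-0.3 -0.3 -0.2 -0.3  0.   0.1  0.1  0.2  0.2  0.1  0.3  0.4  3.4 -1.1
 -0.6 -0.6 -0.2  0.3  0.4  0.1  0.   0.1 -0.   0.  -0.1 -0.1 -0.1]
now 10.525 657.9769284917159 arrive 10.86999999999981 w 50.71242286043707
10.575
```

```bash
python3 z.py 1; python3 -m pendant '[[[0,0,0,0,0,0,0],[0,0,0.009,0,0,0,0],[0,0,0.001,0,0,0,0],[0,0,0,0,0,0,0],[0,0,0,0,0,0,0]]]'; python3 z.py 3
```

```text
10.575 300.5 48
[ 0.49347015 -0.11768721  0.0880717 ] [0. 0. 0.]
clock: 11.25
tcp_pos: [0.4943, -0.1185, 0.0818]
ee_rot: [[1.0, -0.001, 0.002], [-0.001, -1.0, -0.001], [0.002, 0.001, -1.0]]
contact_force: [-8.5, 0.2, 39.4]
gripper_width: 0.0001
grip_force: 20.1
11.25 315.3 49
11.3 315.3 49
11.35 315.3 49
[ 0.49427523 -0.11848796  0.08181274] [2.19928858e-05 1.11246606e-05 2.43948224e-06]
```

```bash
python3 -m pendant '[[[0,0,-0.005,0,0,0,0],[0,0,-0.03,0,0,0,0],[0,0,-0.04,0,0,0,0],[0,0,-0.03,0,0,0,0],[0,0,0,0,0,0,0]]]'; python3 z.py 3
python3 - <<'E'
from h import *
im=save("scene","s2")[150:260,190:340]; cv2.imwrite("pics/s2c.png",cv2.resize(im[:,:,::-1],None,fx=5,fy=5,interpolation=cv2.INTER_CUBIC))
E
```

```text
clock: 12.02
tcp_pos: [0.495, -0.1179, 0.1847]
ee_rot: [[1.0, -0.001, 0.005], [-0.001, -1.0, -0.001], [0.005, 0.001, -1.0]]
contact_force: [-0.0, -0.7, -0.2]
gripper_width: -0.0005
grip_force: 0.0
12.025 314.5 50
12.075 314.5 49
12.125 314.5 50
[ 0.49399406 -0.11773832  0.18349622] [0.00081616 0.00015796 0.00091091]
```

View pics/s2c.png

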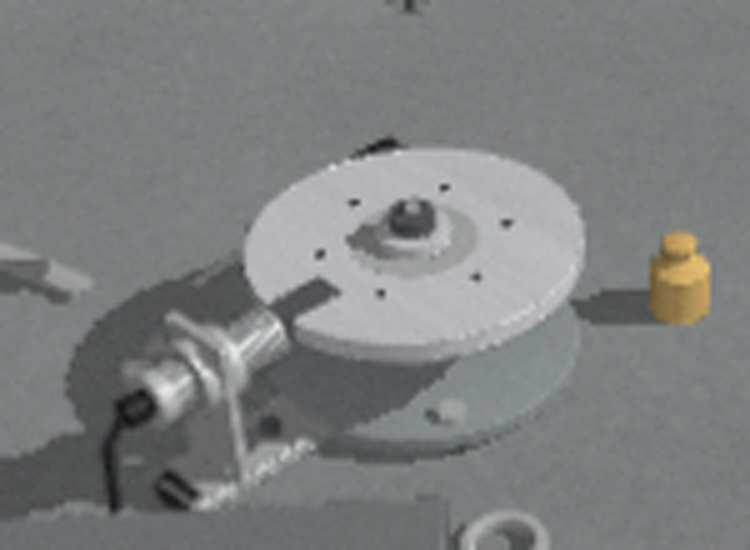

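The picture shows the steel target at crop (310, 297), in line with the pickup's barrel at (260, 330). The disc is at rest and the hand is clear of it.

```bash
python3 -c "
from h import *; print(arm.finish_job())"
```

```text
the job is handed in; nothing more can be done
None
```

The disc was flicked, ran free past the pickup once, and was braked in one go; its steel target stopped in front of the pickup's face (about 1.5°, or 2.4 mm, off by my measurement) with the hand clear, and the job is handed in.

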